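# Third hand for strapping a row of sample tubs

## Task

I want to strap these three square sample tubs together: nudge them into one straight row, flush against the upright fence of the jig, close them up side by side against the sprung stop at the fence's right-hand end, and keep pushing on the left-hand tub so that the stop's plate is pressed in about halfway, never so hard that it bottoms. Finish while still holding that steady push, so that I can put the strap on; leave the tubs upright, and the other things on the worktop where they are.

Things in the scene. Friction and masses are not known exactly. Their poses are not given: they have to be found in the camera images.
- jig: Jig fixed to the worktop, placed and turned differently each time: upright aluminium fence, 66 mm high. Origin on the worktop where the fence's front face meets the face of the stop plate at rest. y runs along the fence to the left, away from the stop (fence y = -70 to 400 mm); x points through the fence, away from the robot: front face x = 0, tubs at x < 0, foot to x = 41 mm.
- stop_plate (a joint): Travel of the sprung stop plate, m: 0 at rest, grows as it is pressed to the jig's -y, bottoms at 0.024; halfway is 0.012. Spring 700 N/m, no preload: 8.4 N at halfway; friction of the tubs adds a few newtons at the hand. The visible gap between plate and grey housing is 24 mm at rest, 12 mm at halfway.
- stop_face (a point): Middle of the stop plate's face, 53 mm in front of the fence, 34 mm above the worktop; moves with the plate; axes as the jig's. Plate 96 mm wide, 4 to 64 mm high; the grey housing behind it, 104 mm wide, 70 mm high, is fixed.
- tub_right: Square lidded plastic tub, 60 mm high, 0.2 kg, too wide to grip, slides. Origin under it; z up; y points away from its pull tab. The lid rim (widest part, 49 to 60 mm up) is 59 mm from the origin on the +y side (which goes to the fence), 46 mm on -y, 52.5 mm on +x and -x; the thin tab reaches 59 mm on -y. The one that stands nearest the stop.
- tub_mid: Square lidded plastic tub, 60 mm high, 0.2 kg, too wide to grip, slides. Origin under it; z up; y points away from its pull tab. The lid rim (widest part, 49 to 60 mm up) is 59 mm from the origin on the +y side (which goes to the fence), 46 mm on -y, 52.5 mm on +x and -x; the thin tab reaches 59 mm on -y. The one that stands in the middle.
- tub_left: Square lidded plastic tub, 60 mm high, 0.2 kg, too wide to grip, slides. Origin under it; z up; y points away from its pull tab. The lid rim (widest part, 49 to 60 mm up) is 59 mm from the origin on the +y side (which goes to the fence), 46 mm on -y, 52.5 mm on +x and -x; the thin tab reaches 59 mm on -y. The one that stands farthest from the stop; the push is held on its outer (left) side.
- round_tub: Round lidded tub, 98 mm across, 61 mm high, to the left of the jig. Bystander, loose: leave it where it stands. Origin under its middle.
- label_roll: Roll of labels, 78 mm across, 34 mm high, lying flat to the left of the jig. Bystander, loose: leave it where it stands. Origin under its middle.
- date_stamp: Wooden hand stamp, 24 mm across, 64 mm high, standing to the left of the jig between the round tub and the label roll. Bystander, loose: leave it where it stands. Origin under its middle.
- marker: Thick pen, 135 mm long, 17 mm thick, lying near the table's edge in front of the jig's right end. Bystander, loose: leave it where it stands. Origin under its middle.

How it is judged:
By the outcome, as a careful person would: the job done as asked, in the order asked, and still so for the second after the job is handed in, while the arm keeps its last pose, push and grip.
It also fails if it takes over 64 s, if anything falls off the work surface, if the arm or the gripper's body presses on something with over 40 N, if the wrist force passes 120 N, or if a joint passes its speed limit or range.

## Robot

A 6-joint arm with a two-finger parallel gripper is mounted at the origin on a cart in front of the work surface, level with it; the furniture and walls round the work are solid. World frame = base frame: x ahead of the robot, y to its left, z up, the work surface at z = 0. Lengths are in m, angles in rad, forces in N, time in s.
With the tool pointing down it reaches from about 0.225 to 0.875 m from the base axis. Payload 3.4 kg.
Tool frame: the origin (TCP) lies at the very end of the fingers, on their centre line; the grasp point (between the pads) lies 19 mm behind it (grip_depth is the distance from the TCP to the grasp point, in m); x points along the fingers, z is the direction in which the jaws open and shut, and the axes are right-handed (so a half turn about x gives the same grasp; the last joint's range is limited). The gripper opens to 85 mm and grips with 20 to 120 N. Pads are 22 mm wide; open, the fingers measure 114 mm over their backs; the gripper's body (76 mm by 85 mm) begins 54 mm behind the grasp point. The pads swing forward as they close: fully open they stand 13 mm farther back than shut.
Start: joints at [1.201, 0.276, 1.505, -0, 1.361, -0.121], TCP at [0.142, 0.557, 0.231] pointing down, gripper open.
Joint ranges: [-2.89, 2.89], [-0.75, 2.08], [0.22, 2.7], [-1.18, 4.32], [0.11, 2.71], [-2.7, 2.7]. Speed limits (rad/s): [2.57, 2.57, 3.14, 3.14, 3.14, 3.14].

## Interface

Orientations are given as a unit quaternion [w, x, y, z].
In Python, from rig import get_state, get_image, sign_off, grip_depth gives the robot as it stands. The module is installed in compiled form; this text tells all that it offers.
- The arm moves only by the tool arm_command, never from a script. Its argument "series" is a list of rows, each an object with "dp": the shift along the tool's x, y, z scaled (see below), a list of three; "angular": the turn, a rotation vector about the tool's x, y, z scaled (see below), a list of three; "gripper": the finger opening in mm, from 0 to 85.4. A call has exactly 8 rows; each row shifts and turns the pose as measured when the row begins, along the tool's axes as they then stand; what a row does not reach is not made up. The controller multiplies each number of a shift by 0.12 m and each number of a turn by 90 degrees. A row lasts 1/8 s, in which the tool goes at most 62.5 mm and 10.7 degrees, less where a joint would pass 70% of its speed; a pose out of reach is approached as far as the arm can. A call with a number of a shift or a turn outside -1 to 1 is refused whole. A call with a gripper value outside its range is refused whole. The fingers move at their own pace and stop on an object; "grip_force" is the grip in N (left out, the last holds). Time passes only in rows, so rows that do not move let the fingers close, or fill a call up. It gives the time, the measured TCP pose, the force and the opening at its end, in the units of the state.
- get_state(): the state, without advancing time (a new reading comes with each control period).
- get_image(name): name is "scene" or "top" or "wrist"; returns a dict with "image" (420x560x3 uint8, blue, green, red), "depth" (420x560 float32, m along the optical axis (not along the pixel's ray), 0 where there is no reading), "mtx" (3x3 intrinsics, pixels), "k1" (the pictures are not rectified: a ray, as slopes to the right and down, at radius r is drawn at 1 + k1 r^2 times it, then the intrinsics apply), "view" (4x4, takes a point from world to camera coordinates); the wrist camera has in their place "mount" (4x4, takes a point from camera to tool coordinates, whose origin is the TCP and whose axes are the tool frame's). Camera axes: x right, y up, looking along -z (the intrinsics and any distortion apply to the point x, -y, -z); pixel columns grow to the right and rows downward; lengths in m; the calibration is good to about 2 mm. A picture is of the moment at which its call begins: read the wrist's pose just before it.
- sign_off(): hands the job in, once; it reports no verdict.
The state is a dict: "clock": time; "qpos": joint angles; "qd": joint speeds; "effort": joint torques, N m; "position": TCP position; "ee_rot": TCP orientation; "contact_force": force on the tool from outside, world axes, zero at the start; "moment": the same for the moment, N m; "width": finger opening in m.
Only numpy, scipy, OpenCV 4.12 (cv2) and the standard library are available. Lean on these libraries where they do the work, as an engineer would, in place of code of your own. Each camera call takes 0.05 s, during which the arm holds its last target. There are 200 camera calls.

## Working session

There is one attempt and no reset: what is moved stays moved. The work goes in short steps, Python scripts to look and compute and a tool call to move; the robot and the scene stay as the last step left them, time stands still between calls to the robot, and variables do not carry over. Pictures are saved under pics/ and viewed, about 8 in all and at most 12, crops included, and the job is handed in when it is done.

Besides the shell and the picture viewer there is one more tool, called after ">>>" as name(argument=value, ...) on one line, values as JSON. arm_command: Moves the arm, as the interface text tells. Its arguments: {"type":"object","properties":{"series":{"type":"array","items":{"type":"object","properties":{"dp":{"type":"array","items":{"type":"number"}},"angular":{"type":"array","items":{"type":"number"}},"gripper":{"type":"number"}}}},"grip_force":{"type":"number"}},"required":["series"]}

```bash
mkdir -p pics; cat > h.py <<'E'
import numpy as np, cv2
from rig import *
def cast(im,px,z=None):
    """pixel -> world point; z plane if given else depth"""
    K=im["mtx"];k1=im["k1"]
    V=np.array(im["view"]);
    u=(px[0]-K[0][2])/K[0][0];v=(px[1]-K[1][2])/K[1][1]
    rd=np.hypot(u,v);r=rd
    for _ in range(20): r=rd/(1+k1*r*r)
    s=r/rd if rd>0 else 1
    d=np.array([u*s,-v*s,-1.0]);C=np.linalg.inv(V)
    o=C[:3,3];w=C[:3,:3]@d
    if z is None: t=im["depth"][int(px[1]),int(px[0])]
    else: t=(z-o[2])/w[2]
    return o+t*w
def R():
    from scipy.spatial.transform import Rotation as Ro
    q=get_state()["ee_rot"];return Ro.from_quat([q[1],q[2],q[3],q[0]]).as_matrix()
E
python3 - <<'E'
from h import *
import pickle
for n in("top","scene"):
    im=get_image(n);pickle.dump(im,open(n+".pkl","wb"));cv2.imwrite(f"pics/{n}1.png",cv2.resize(im["image"],None,fx=1.4,fy=1.4))
    print(np.linalg.inv(im["view"])[:3,3],im["k1"])
s=get_state();print(s["position"],s["contact_force"],s["clock"]);print(R().round(3))
E
```

```text
[0.28468569 0.0428043  1.18103988] 0.006621679049546353
[ 0.17615614 -0.52253978  0.81671488] -0.002424293666602959
[0.1414206  0.55687327 0.23051641] [-0.01775699  0.35517654  0.1830509 ] 0.1
[[-0.001 -0.969  0.246]
 [-0.002  0.246  0.969]
 [-1.     0.    -0.002]]
```

View pics/top1.png

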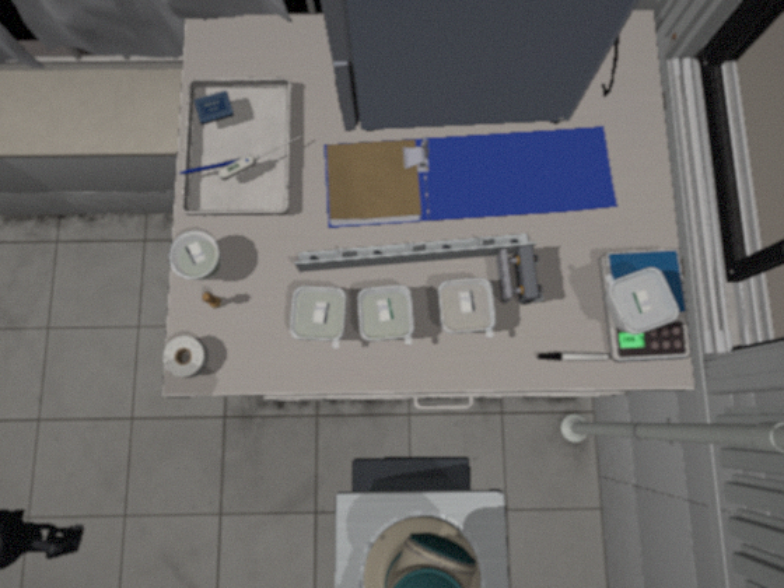

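View pics/scene1.png

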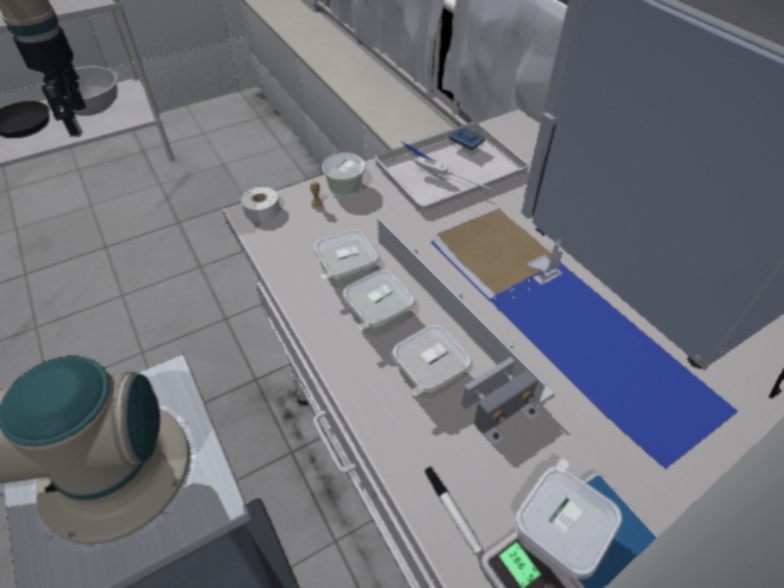

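The top view shows the fence running from (295,260) to (530,240) and the stop at (520,273). The tubs are at (318,313), (386,313) and (466,305). I'll enlarge that region next.

```bash
python3 - <<'E'
import pickle,cv2
im=pickle.load(open("top.pkl","rb"))
cv2.imwrite("pics/crop1.png",cv2.resize(im["image"][160:260,195:395],None,fx=4,fy=4,interpolation=cv2.INTER_CUBIC))
E
```

```text
(no output)
```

View pics/crop1.png

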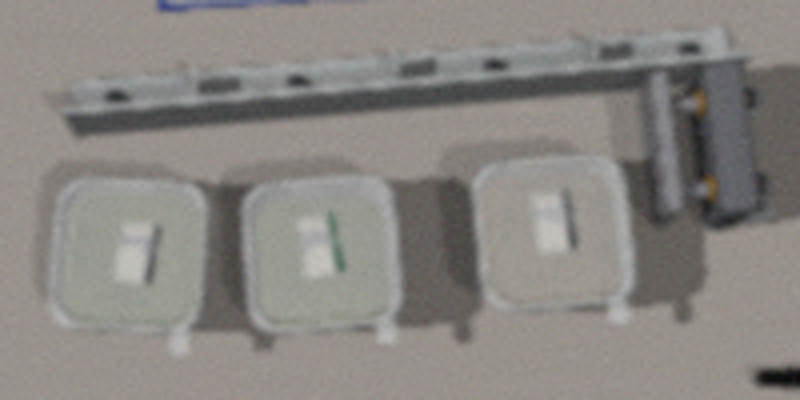

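```bash
cat >> h.py <<'E'
import pickle
def jigfit(f0,f1,p0,p1):
    # fence top-front edge left,right pts; plate face pts
    y=(f0-f1)[:2];y/=np.linalg.norm(y);x=np.array([y[1],-y[0]])
    p=(p0+p1)[:2]/2;o=f1[:2]+y*(y@(p-f1[:2]));return o,x,y
E
python3 - <<'E'
from h import *
im=pickle.load(open("top.pkl","rb"))
c=lambda u,v,z:cast(im,(195+(u+.5)/4-.5,160+(v+.5)/4-.5),z)
f0,f1=c(66,112,.066),c(740,61,.066)
p0,p1=c(647,78,.064),c(658,213,.064)
o,x,y=jigfit(f0,f1,p0,p1);print("jig",o,x,y,np.degrees(np.arctan2(-x[1] and x[1],x[0])),"plate dir",(p0-p1)[:2]/np.linalg.norm((p0-p1)[:2]),np.linalg.norm((f0-f1)[:2]))
np.savez("jig.npz",o=o,x=x,y=y)
T={"left":[(58,182),(207,183),(202,328),(50,322)],"mid":[(244,184),(392,179),(402,324),(252,330)],"right":[(473,168),(622,157),(633,302),(484,310)]}
for k,q in T.items():
    P=np.array([c(*a,.06) for a in q])[:,:2];m=P.mean(0)
    d=(P[0]+P[1]-P[2]-P[3])/2;print(k,m.round(3),"jig:",(x@(m-o)).round(3),(y@(m-o)).round(3),"len",np.linalg.norm(d).round(3),np.linalg.norm((P[0]+P[3]-P[1]-P[2])/2).round(3),"ang rel deg",np.degrees(np.arctan2(y@d,x@d)).round(1))
I=lambda u,v,z:cast(im,(u/1.4,v/1.4),z)
for n,a in dict(round=(195,254,.06),roll=(184,356,.034),stamp=(209,297,.06),markerL=(540,356,.01),markerR=(608,357,.01),edge=(400,392,0)).items():
    w=I(*a)[:2];print(n,w.round(3),(x@(w-o)).round(3),(y@(w-o)).round(3))
E
```

```text
jig [ 0.60713869 -0.15918135] [0.99793529 0.06422742] [-0.06422742  0.99793529] 3.6824946273104535 plate dir [0.99952284 0.0308883 ] 0.4566338426204597
left [0.486 0.188] jig: -0.099 0.355 len 0.096 0.1 ang rel deg -5.6
mid [0.484 0.06 ] jig: -0.109 0.227 len 0.099 0.099 ang rel deg -0.8
right [ 0.495 -0.094] jig: -0.107 0.072 len 0.098 0.1 ang rel deg -1.5
round [0.604 0.428] 0.034 0.586
roll [0.409 0.447] -0.159 0.618
stamp [0.518 0.396] -0.053 0.56
markerL [ 0.402 -0.241] -0.21 -0.069
markerR [ 0.398 -0.374] -0.223 -0.201
edge [0.336 0.034] -0.258 0.21
```

```bash
cat >> h.py <<'E'
def st():
    J=np.load("jig.npz");s=get_state();p=s["position"];d=p[:2]-J["o"];f=s["contact_force"]
    print("t %.2f jig x %.4f y %.4f z %.4f | F jig x %.2f y %.2f z %.2f | w %.4f"%(s["clock"],J["x"]@d,J["y"]@d,p[2],J["x"]@f[:2],J["y"]@f[:2],f[2],s["width"]))
    r=R();print("tool y in jig",(J["x"]@r[:2,1]).round(4),(J["y"]@r[:2,1]).round(4),"down",(-r[2,0]).round(4))
E
python3 -c "from h import *;st()"
```

```text
t 0.10 jig x -0.4188 y 0.7445 z 0.2305 | F jig x 0.01 y 0.36 z 0.18 | w 0.0849
tool y in jig -0.9514 0.308 down 1.0
```

>>> arm_command(series=[{"dp":[0,0,0],"angular":[-0.1,0,0],"gripper":30},{"dp":[0,0,0],"angular":[-0.1,0,0],"gripper":30},{"dp":[0,0,-0.5],"angular":[0,0,0],"gripper":30},{"dp":[0,0,-0.5],"angular":[0,0,0],"gripper":30},{"dp":[0,0,-0.5],"angular":[0,0,0],"gripper":30},{"dp":[0,-0.2,-0.45],"angular":[0,0,0],"gripper":30},{"dp":[0,-0.2,-0.45],"angular":[0,0,0],"gripper":30},{"dp":[0,-0.2,-0.45],"angular":[0,0,0],"gripper":30}])

```text
clock: 1.1
position: [0.2397, 0.2143, 0.2275]
ee_rot: [-0.476, 0.523, -0.48, -0.52]
contact_force: [1.2, 0.8, 0.4]
width: 0.03
```

```bash
python3 -c "from h import *;st()"
```

```text
t 1.10 jig x -0.3427 y 0.3963 z 0.2275 | F jig x 1.26 y 0.74 z 0.40 | w 0.0300
tool y in jig -0.9998 -0.0221 down 1.0
```

>>> arm_command(series=[{"dp":[0,-0.21,-0.45],"angular":[0.014,0,0],"gripper":30},{"dp":[0,-0.21,-0.45],"angular":[0,0,0],"gripper":30},{"dp":[0,-0.21,-0.45],"angular":[0,0,0],"gripper":30},{"dp":[0,-0.21,-0.45],"angular":[0,0,0],"gripper":30},{"dp":[0,-0.21,-0.45],"angular":[0,0,0],"gripper":30},{"dp":[0,-0.21,-0.45],"angular":[0,0,0],"gripper":30},{"dp":[0.5,0,0],"angular":[0,0,0],"gripper":30},{"dp":[0.5,0,0],"angular":[0,0,0],"gripper":30}])

```text
clock: 2.1
position: [0.4229, -0.1178, 0.1111]
ee_rot: [-0.488, 0.521, -0.485, -0.506]
contact_force: [0.1, -0.1, -0.7]
width: 0.0299
```

```bash
python3 - <<'E'
from h import *
st()
im=get_image("wrist");s=get_state();cv2.imwrite("pics/w1.png",im["image"]);print(np.array(im["mount"]).round(3))
E
```

```text
t 2.10 jig x -0.1812 y 0.0531 z 0.1111 | F jig x 0.09 y -0.09 z -0.72 | w 0.0299
tool y in jig -0.9998 0.0099 down 0.9998
[[-0.002  0.269 -0.963 -0.143]
 [-0.     0.963  0.269  0.067]
 [ 1.     0.001 -0.001  0.001]
 [ 0.     0.     0.     1.   ]]
```

View pics/w1.png

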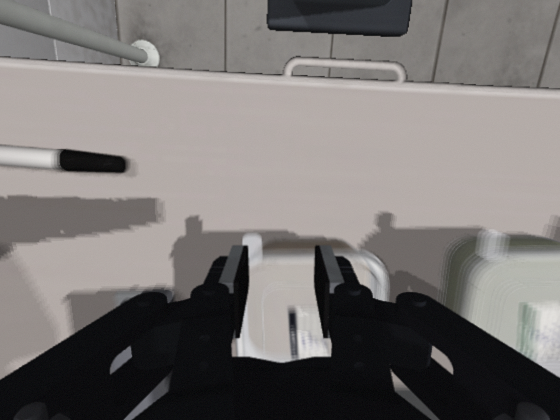

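```bash
cat >> h.py <<'E'
def wrist():
    s=get_state();im=get_image("wrist");T=np.eye(4);T[:3,:3]=R();T[:3,3]=s["position"]
    im["view"]=np.linalg.inv(T@np.array(im["mount"]));return im
def jig(w):
    J=np.load("jig.npz");d=w[:2]-J["o"];return np.array([J["x"]@d,J["y"]@d]).round(4)
E
python3 - <<'E'
from h import *
im=wrist()
for p in [(285,248),(335,248),(390,285),(470,240),(252,238)]: print(p,jig(cast(im,p,.058)))
E
```

```text
(285, 248) [-0.1725  0.0586]
(335, 248) [-0.1723  0.0887]
(390, 285) [-0.1474  0.1235]
(470, 240) [-0.177   0.1682]
(252, 238) [-0.1791  0.0389]
```

>>> arm_command(series=[{"dp":[0,0.2,0.16],"angular":[0,0,0],"gripper":30},{"dp":[0,0,0],"angular":[0,0,0],"gripper":30},{"dp":[0,0,0],"angular":[0,0,0],"gripper":30},{"dp":[0,0,0],"angular":[0,0,0],"gripper":30},{"dp":[0,0,0],"angular":[0,0,0],"gripper":30},{"dp":[0,0,0],"angular":[0,0,0],"gripper":30},{"dp":[0,0,0],"angular":[0,0,0],"gripper":30},{"dp":[0,0,0],"angular":[0,0,0],"gripper":30}])

```text
clock: 3.2
position: [0.3975, -0.0987, 0.1132]
ee_rot: [-0.487, 0.519, -0.485, -0.508]
contact_force: [0.2, 0.4, -0.3]
width: 0.0302
```

```bash
python3 - <<'E'
from h import *
st()
im=wrist();cv2.imwrite("pics/w2.png",im["image"]);pickle.dump(im,open("w2.pkl","wb"))
E
```

```text
t 3.20 jig x -0.2054 y 0.0739 z 0.1132 | F jig x 0.21 y 0.42 z -0.30 | w 0.0302
tool y in jig -0.9999 0.0079 down 0.9999
```

View pics/w2.png

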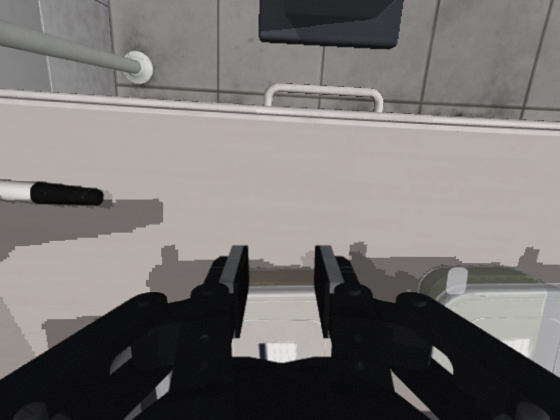

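```bash
python3 - <<'E'
from h import *
im=pickle.load(open("w2.pkl","rb"))
for p in [(285,287),(285,270),(500,268),(500,288),(455,268)]: print(p,jig(cast(im,p,.058)),jig(cast(im,p,0.0)),jig(cast(im,p,None)),cast(im,p)[2].round(3))
E
```

```text
(285, 287) [-0.1602  0.0766] [-0.1266  0.0767] [-0.1564  0.0766] 0.051
(285, 270) [-0.1725  0.0767] [-0.1425  0.0767] [-0.1478  0.0767] 0.01
(500, 268) [-0.1738  0.2123] [-0.1441  0.2523] [-0.1511  0.243 ] 0.014
(500, 288) [-0.1597  0.2147] [-0.1258  0.2553] [-0.1576  0.2172] 0.054
(455, 268) [-0.1737  0.1845] [-0.1441  0.2163] [-0.1709  0.1876] 0.052
```

>>> arm_command(series=[{"dp":[0.3,0,0],"angular":[-0.005,0,0],"gripper":30},{"dp":[0.3,0,0],"angular":[0,0,0],"gripper":30},{"dp":[0,-0.09,0],"angular":[0,0,0],"gripper":30},{"dp":[0,-0.09,0],"angular":[0,0,0],"gripper":30},{"dp":[0,-0.09,0],"angular":[0,0,0],"gripper":30},{"dp":[0,-0.09,0],"angular":[0,0,0],"gripper":30},{"dp":[0,-0.09,0],"angular":[0,0,0],"gripper":30},{"dp":[0,-0.09,0],"angular":[0,0,0],"gripper":30}])

```text
clock: 4.25
position: [0.4707, -0.0961, 0.0451]
ee_rot: [-0.485, 0.524, -0.482, -0.508]
contact_force: [-0.4, 0.0, -0.5]
width: 0.0301
```

```bash
python3 -c "from h import *;st()"
```

```text
t 4.25 jig x -0.1321 y 0.0717 z 0.0451 | F jig x -0.38 y 0.03 z -0.55 | w 0.0301
tool y in jig -0.9998 -0.0006 down 0.9997
```

>>> arm_command(series=[{"dp":[0,-0.02,0],"angular":[0,0,0],"gripper":30},{"dp":[0,-0.02,0],"angular":[0,0,0],"gripper":30},{"dp":[0,-0.02,0],"angular":[0,0,0],"gripper":30},{"dp":[0,-0.02,0],"angular":[0,0,0],"gripper":30},{"dp":[0,-0.02,0],"angular":[0,0,0],"gripper":30},{"dp":[0,-0.02,0],"angular":[0,0,0],"gripper":30},{"dp":[0,-0.02,0],"angular":[0,0,0],"gripper":30},{"dp":[0,-0.02,0],"angular":[0,0,0],"gripper":30}])

```text
clock: 5.25
position: [0.4881, -0.0947, 0.0448]
ee_rot: [-0.484, 0.523, -0.483, -0.51]
contact_force: [-7.4, -3.1, 0.9]
width: 0.0302
```

```bash
python3 -c "from h import *;st()"
```

```text
t 5.25 jig x -0.1146 y 0.0720 z 0.0448 | F jig x -7.60 y -2.61 z 0.86 | w 0.0302
tool y in jig -0.9999 -0.0016 down 0.9998
```

>>> arm_command(series=[{"dp":[0,0.4,0],"angular":[0,0,0],"gripper":30},{"dp":[0,0.38,0],"angular":[0,0,0],"gripper":30},{"dp":[0,0,0.43],"angular":[0,0,0],"gripper":30},{"dp":[0,0,0.43],"angular":[0,0,0],"gripper":30},{"dp":[0,0,0.43],"angular":[0,0,0],"gripper":30},{"dp":[0,0,0],"angular":[0,0,0],"gripper":30},{"dp":[0,-0.09,0],"angular":[0,0,0],"gripper":30},{"dp":[0,-0.09,0],"angular":[0,0,0],"gripper":30}])

```text
clock: 6.25
position: [0.415, 0.0539, 0.044]
ee_rot: [-0.49, 0.526, -0.481, -0.501]
contact_force: [-0.5, -0.1, -0.4]
width: 0.0302
```

```bash
python3 -c "from h import *;st()"
```

```text
t 6.25 jig x -0.1781 y 0.2249 z 0.0440 | F jig x -0.49 y -0.08 z -0.42 | w 0.0302
tool y in jig -0.9994 0.0078 down 0.9993
```

>>> arm_command(series=[{"dp":[0,-0.09,0],"angular":[-0.003,0,0],"gripper":30},{"dp":[0,-0.09,0],"angular":[0,0,0],"gripper":30},{"dp":[0,-0.09,0],"angular":[0,0,0],"gripper":30},{"dp":[0,-0.09,0],"angular":[0,0,0],"gripper":30},{"dp":[0,-0.03,0],"angular":[0,0,0],"gripper":30},{"dp":[0,-0.03,0],"angular":[0,0,0],"gripper":30},{"dp":[0,-0.03,0],"angular":[0,0,0],"gripper":30},{"dp":[0,0,0],"angular":[0,0,0],"gripper":30}])

```text
clock: 7.25
position: [0.4723, 0.0545, 0.0449]
ee_rot: [-0.489, 0.525, -0.482, -0.502]
contact_force: [0.7, 0.3, -0.5]
width: 0.03
```

```bash
python3 -c "from h import *;st();print(R().round(3))"
```

```text
t 7.25 jig x -0.1208 y 0.2219 z 0.0449 | F jig x 0.67 y 0.25 z -0.55 | w 0.0300
tool y in jig -0.9996 0.0078 down 0.9994
[[ 0.03  -0.998 -0.056]
 [-0.015 -0.056  0.998]
 [-0.999 -0.029 -0.017]]
```

>>> arm_command(series=[{"dp":[0,-0.02,0],"angular":[0,0,0],"gripper":30},{"dp":[0,-0.02,0],"angular":[0,0,0],"gripper":30},{"dp":[0,-0.02,0],"angular":[0,0,0],"gripper":30},{"dp":[0,-0.02,0],"angular":[0,0,0],"gripper":30},{"dp":[0,-0.01,0],"angular":[0,0,0],"gripper":30},{"dp":[0,0,0],"angular":[0,0,0],"gripper":30},{"dp":[0,0,0],"angular":[0,0,0],"gripper":30},{"dp":[0,0,0],"angular":[0,0,0],"gripper":30}])

```text
clock: 8.25
position: [0.4768, 0.0548, 0.0447]
ee_rot: [-0.485, 0.522, -0.486, -0.506]
contact_force: [-3.8, -1.0, 2.0]
width: 0.0297
```

```bash
python3 -c "from h import *;st()"
```

```text
t 8.25 jig x -0.1163 y 0.2220 z 0.0447 | F jig x -3.90 y -0.71 z 1.99 | w 0.0297
tool y in jig -0.9999 0.0069 down 0.9997
```

>>> arm_command(series=[{"dp":[0,0.38,0],"angular":[0,0,0],"gripper":30},{"dp":[0,0.38,0],"angular":[-0.003,0,0.01],"gripper":30},{"dp":[0,0,0.37],"angular":[0,0,0],"gripper":30},{"dp":[0,0,0.37],"angular":[0,0,0],"gripper":30},{"dp":[0,0,0.37],"angular":[0,0,0],"gripper":30},{"dp":[0,0,0],"angular":[0,0,0],"gripper":30},{"dp":[0,-0.09,0],"angular":[0,0,0],"gripper":30},{"dp":[0,-0.09,0],"angular":[0,0,0],"gripper":30}])

```text
clock: 9.25
position: [0.4128, 0.1878, 0.044]
ee_rot: [-0.49, 0.525, -0.481, -0.503]
contact_force: [0.8, -0.0, 0.3]
width: 0.0297
```

>>> arm_command(series=[{"dp":[0,-0.09,0],"angular":[0,0,0],"gripper":30},{"dp":[0,-0.09,0],"angular":[0,0,0],"gripper":30},{"dp":[0,-0.09,0],"angular":[0,0,0],"gripper":30},{"dp":[0,-0.08,0],"angular":[0,0,0],"gripper":30},{"dp":[0,-0.03,0],"angular":[0,0,0],"gripper":30},{"dp":[0,-0.03,0],"angular":[0,0,0],"gripper":30},{"dp":[0,-0.02,0],"angular":[0,0,0],"gripper":30},{"dp":[0,0,0],"angular":[0,0,0],"gripper":30}])

```text
clock: 10.25
position: [0.4671, 0.1878, 0.0447]
ee_rot: [-0.49, 0.523, -0.484, -0.503]
contact_force: [-0.2, -0.2, -0.4]
width: 0.0299
```

```bash
python3 -c "from h import *;st()"
```

```text
t 10.25 jig x -0.1174 y 0.3552 z 0.0447 | F jig x -0.22 y -0.15 z -0.43 | w 0.0299
tool y in jig -0.9996 0.0119 down 0.9996
```

>>> arm_command(series=[{"dp":[0,-0.02,0],"angular":[-0.006,0,0],"gripper":30},{"dp":[0,-0.02,0],"angular":[0,0,0],"gripper":30},{"dp":[0,-0.02,0],"angular":[0,0,0],"gripper":30},{"dp":[0,-0.01,0],"angular":[0,0,0],"gripper":30},{"dp":[0,0,0],"angular":[0,0,0],"gripper":30},{"dp":[0,0,0],"angular":[0,0,0],"gripper":30},{"dp":[0,0,0],"angular":[0,0,0],"gripper":30},{"dp":[0,0,0],"angular":[0,0,0],"gripper":30}])

```text
clock: 11.25
position: [0.467, 0.1875, 0.0445]
ee_rot: [-0.483, 0.522, -0.486, -0.509]
contact_force: [-2.9, -1.2, 1.4]
width: 0.0299
```

```bash
python3 -c "
from h import *
st()
im=get_image('top');pickle.dump(im,open('top2.pkl','wb'))
cv2.imwrite('pics/crop2.png',cv2.resize(im['image'][160:260,195:395],None,fx=4,fy=4,interpolation=cv2.INTER_CUBIC))"
```

```text
t 11.25 jig x -0.1176 y 0.3549 z 0.0445 | F jig x -2.98 y -0.99 z 1.40 | w 0.0299
tool y in jig -1.0 0.0022 down 0.9998
```

View pics/crop2.png

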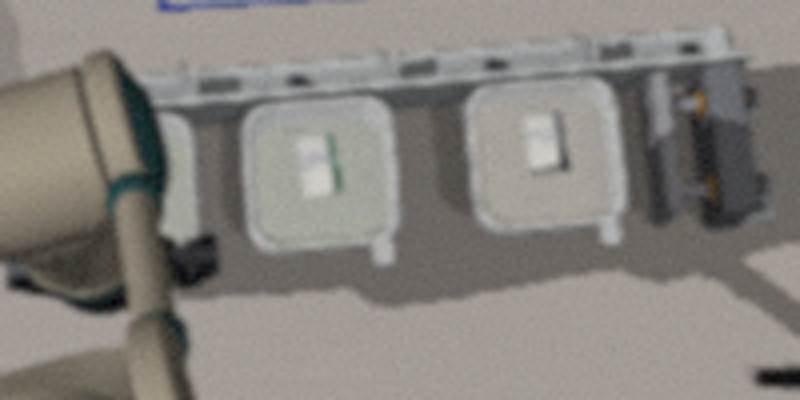

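>>> arm_command(series=[{"dp":[0,0.15,0],"angular":[0,0,0],"gripper":30},{"dp":[-0.35,0.1,0],"angular":[0,0,0],"gripper":30},{"dp":[-0.35,0,0.2],"angular":[0,0,0],"gripper":30},{"dp":[0,-0.2,0.4],"angular":[0,0,0],"gripper":30},{"dp":[0,-0.4,0.2],"angular":[0,0,0],"gripper":30},{"dp":[0,0,0],"angular":[-0.115,0,0],"gripper":30},{"dp":[0,0,0],"angular":[-0.115,0,0],"gripper":30},{"dp":[0,0,0],"angular":[-0.115,0,0],"gripper":30}])

```text
clock: 12.3
position: [0.5039, 0.2919, 0.1315]
ee_rot: [-0.324, 0.639, -0.322, -0.619]
contact_force: [0.2, -0.2, -0.5]
width: 0.03
```

>>> arm_command(series=[{"dp":[0,0,0],"angular":[-0.115,0,0],"gripper":30},{"dp":[0,0,0],"angular":[-0.115,0,0],"gripper":30},{"dp":[0,0,0],"angular":[-0.115,0,0],"gripper":30},{"dp":[0,0,0],"angular":[-0.115,0,0],"gripper":30},{"dp":[0,0,0],"angular":[-0.1,0,0],"gripper":30},{"dp":[0,0,0],"angular":[0,0,0],"gripper":30},{"dp":[0,0,0],"angular":[0,0,0],"gripper":30},{"dp":[0,0,0],"angular":[0,0,0],"gripper":30}])

```text
clock: 13.3
position: [0.5028, 0.2927, 0.1318]
ee_rot: [-0.012, 0.72, -0.016, -0.694]
contact_force: [-0.5, 0.3, 0.0]
width: 0.0299
```

```bash
python3 -c "
from h import *
st();print(get_state()['qpos']);print(R().round(3))"
```

```text
t 13.30 jig x -0.0751 y 0.4576 z 0.1318 | F jig x -0.53 y 0.37 z 0.00 | w 0.0299
tool y in jig -0.1051 -0.9945 down 0.9993
[ 0.42051515  0.34328178  1.66665758 -0.02300565  1.1014533  -2.67007413]
[[ 0.036 -0.041 -0.999]
 [-0.006 -0.999  0.041]
 [-0.999  0.005 -0.036]]
```

>>> arm_command(series=[{"dp":[0,0,0],"angular":[0.117,0,0],"gripper":30},{"dp":[0,0,0],"angular":[0.117,0,0],"gripper":30},{"dp":[0,0,0],"angular":[0.117,0,0],"gripper":30},{"dp":[0,0,0],"angular":[0.117,0,0],"gripper":30},{"dp":[0,0,0],"angular":[0.117,0,0],"gripper":30},{"dp":[0,0,0],"angular":[0.117,0,0],"gripper":30},{"dp":[0,0,0],"angular":[0.117,0,0],"gripper":30},{"dp":[0,0,0],"angular":[0.117,0,0],"gripper":30}])

```text
clock: 14.3
position: [0.5032, 0.2928, 0.1317]
ee_rot: [-0.501, 0.517, -0.485, -0.495]
contact_force: [0.9, 0.3, 0.3]
width: 0.0298
```

>>> arm_command(series=[{"dp":[0,0,0],"angular":[0.117,0,0],"gripper":30},{"dp":[0,0,0],"angular":[0.117,0,0],"gripper":30},{"dp":[0,0,0],"angular":[0.117,0,0],"gripper":30},{"dp":[0,0,0],"angular":[0.117,0,0],"gripper":30},{"dp":[0,0,0],"angular":[0.117,0,0],"gripper":30},{"dp":[0,0,0],"angular":[0.117,0,0],"gripper":30},{"dp":[0,0,0],"angular":[0.117,0,0],"gripper":30},{"dp":[0,0,0],"angular":[0,0,0],"gripper":30}])

```text
clock: 15.3
position: [0.5037, 0.293, 0.1315]
ee_rot: [0.713, -0.104, 0.686, 0.097]
contact_force: [0.1, -0.3, -0.2]
width: 0.0298
```

```bash
python3 -c "
from h import *
st();print(get_state()['qpos']);print(R().round(3))"
```

```text
t 15.30 jig x -0.0741 y 0.4578 z 0.1315 | F jig x 0.07 y -0.32 z -0.19 | w 0.0298
tool y in jig -0.2193 0.9755 down 0.9992
[ 0.42047554  0.34315901  1.6679109  -0.02340759  1.09665657  0.14512849]
[[ 0.04  -0.281  0.959]
 [-0.005  0.959  0.282]
 [-0.999 -0.016  0.036]]
```

>>> arm_command(series=[{"dp":[0,0,0],"angular":[0.07,0,0],"gripper":40},{"dp":[0,0,0],"angular":[0.066,0,0],"gripper":40},{"dp":[0,0,0],"angular":[0,0.02,0],"gripper":40},{"dp":[0.1,0,0.17],"angular":[0,0,0],"gripper":40},{"dp":[0.3,0,0],"angular":[0,0,0],"gripper":40},{"dp":[0.3,0,0],"angular":[0,0,0],"gripper":40},{"dp":[0,0,0],"angular":[0,0,0],"gripper":40},{"dp":[0,0,0],"angular":[0,0,0],"gripper":40}])

```text
clock: 16.3
position: [0.5318, 0.2946, 0.0445]
ee_rot: [0.712, -0.031, 0.701, 0.026]
contact_force: [-0.3, -0.4, 0.5]
width: 0.0402
```

```bash
python3 -c "
from h import *
st();print(get_state()['qpos']);print(R().round(3))"
```

```text
t 16.30 jig x -0.0460 y 0.4577 z 0.0445 | F jig x -0.34 y -0.42 z 0.51 | w 0.0402
tool y in jig -0.0158 0.9999 down 0.9999
[ 0.39820014  0.4738172   1.69880952 -0.0134835   0.95745966  0.32577922]
[[ 0.015 -0.08   0.997]
 [-0.006  0.997  0.08 ]
 [-1.    -0.007  0.014]]
```

>>> arm_command(series=[{"dp":[0,-0.08,-0.04],"angular":[0.007,0,0],"gripper":40},{"dp":[0,-0.08,0],"angular":[0,0,0],"gripper":40},{"dp":[0,-0.07,0],"angular":[0,0,0],"gripper":40},{"dp":[0,-0.07,0],"angular":[0,0,0],"gripper":40},{"dp":[0,-0.07,0],"angular":[0,0,0],"gripper":40},{"dp":[0,-0.07,0],"angular":[0,0,0],"gripper":40},{"dp":[0,-0.07,0],"angular":[0,0,0],"gripper":40},{"dp":[0,-0.07,0],"angular":[0,0,0],"gripper":40}])

```text
clock: 17.3
position: [0.534, 0.2221, 0.0488]
ee_rot: [0.714, -0.025, 0.699, 0.024]
contact_force: [-0.8, 2.1, -0.9]
width: 0.0401
```

```bash
python3 -c "
from h import *
st()"
```

```text
t 17.30 jig x -0.0485 y 0.3851 z 0.0488 | F jig x -0.71 y 2.13 z -0.94 | w 0.0401
tool y in jig -0.0041 1.0 down 0.9998
```

>>> arm_command(series=[{"dp":[0.01,-0.06,0],"angular":[0,0,0],"gripper":40},{"dp":[0.01,-0.06,0],"angular":[0,0,0],"gripper":40},{"dp":[0.01,-0.06,0],"angular":[0,0,0],"gripper":40},{"dp":[0.01,-0.06,0],"angular":[0,0,0],"gripper":40},{"dp":[0.01,-0.06,0],"angular":[0,0,0],"gripper":40},{"dp":[0.01,-0.06,0],"angular":[0,0,0],"gripper":40},{"dp":[0,-0.02,0],"angular":[0,0,0],"gripper":40},{"dp":[0,0,0],"angular":[0,0,0],"gripper":40}])

```text
clock: 18.3
position: [0.5368, 0.1899, 0.0486]
ee_rot: [0.716, -0.011, 0.697, 0.031]
contact_force: [-0.6, 2.2, 0.0]
width: 0.0404
```

```bash
python3 -c "
from h import *
st()
im=get_image('top');pickle.dump(im,open('top3.pkl','wb'))
cv2.imwrite('pics/crop3.png',cv2.resize(im['image'][160:260,195:395],None,fx=4,fy=4,interpolation=cv2.INTER_CUBIC))"
```

```text
t 18.30 jig x -0.0478 y 0.3529 z 0.0486 | F jig x -0.41 y 2.24 z 0.00 | w 0.0404
tool y in jig 0.0053 0.9996 down 0.9992
```

View pics/crop3.png

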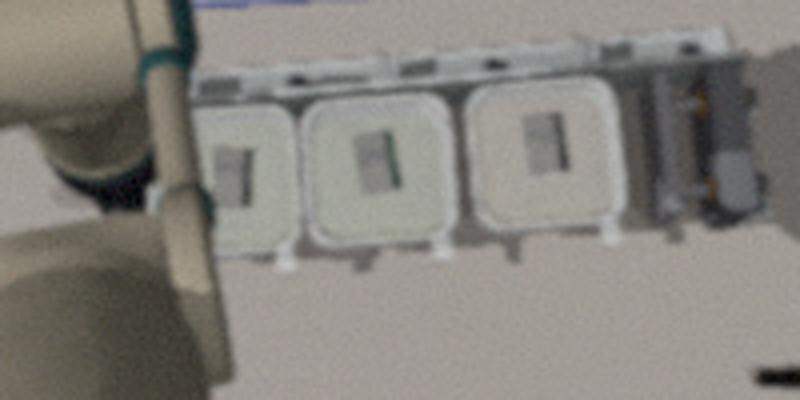

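>>> arm_command(series=[{"dp":[0.01,-0.04,0],"angular":[0,0.008,-0.009],"gripper":40},{"dp":[0.01,-0.04,0],"angular":[0,0.008,-0.009],"gripper":40},{"dp":[0.01,-0.04,0],"angular":[0,0,0],"gripper":40},{"dp":[0.01,-0.04,0],"angular":[0,0,0],"gripper":40},{"dp":[0.01,-0.04,0],"angular":[0,0,0],"gripper":40},{"dp":[0,-0.02,0],"angular":[0,0,0],"gripper":40},{"dp":[0,0,0],"angular":[0,0,0],"gripper":40},{"dp":[0,0,0],"angular":[0,0,0],"gripper":40}])

```text
clock: 19.35
position: [0.5384, 0.1759, 0.0471]
ee_rot: [0.708, -0.011, 0.706, 0.025]
contact_force: [-1.4, 3.4, 1.9]
width: 0.0399
```

```bash
python3 -c "
from h import *
st();print(R()[:,0].round(3))"
```

```text
t 19.35 jig x -0.0471 y 0.3388 z 0.0471 | F jig x -1.21 y 3.49 z 1.93 | w 0.0399
tool y in jig 0.0126 0.9997 down 0.9998
[ 0.001  0.02  -1.   ]
```

>>> arm_command(series=[{"dp":[0.01,-0.03,0],"angular":[-0.006,0,-0.009],"gripper":40},{"dp":[0.01,-0.03,0],"angular":[0,0,0],"gripper":40},{"dp":[0,-0.03,0],"angular":[0,0,0],"gripper":40},{"dp":[0,-0.03,0],"angular":[0,0,0],"gripper":40},{"dp":[0,-0.03,0],"angular":[0,0,0],"gripper":40},{"dp":[0,0,0],"angular":[0,0,0],"gripper":40},{"dp":[0,0,0],"angular":[0,0,0],"gripper":40},{"dp":[0,0,0],"angular":[0,0,0],"gripper":40}])

```text
clock: 20.35
position: [0.5394, 0.1647, 0.0465]
ee_rot: [0.708, -0.012, 0.706, 0.026]
contact_force: [-1.3, 3.6, 2.1]
width: 0.04
```

```bash
python3 -c "
from h import *
st();print(R()[:,0].round(3))"
```

```text
t 20.35 jig x -0.0468 y 0.3276 z 0.0465 | F jig x -1.04 y 3.66 z 2.08 | w 0.0400
tool y in jig 0.0107 0.9998 down 0.9998
[ 0.002  0.019 -1.   ]
```

>>> arm_command(series=[{"dp":[0,-0.03,0],"angular":[0,0,0],"gripper":40},{"dp":[0,-0.03,0],"angular":[0,0,0],"gripper":40},{"dp":[0,-0.03,0],"angular":[0,0,0],"gripper":40},{"dp":[0,0,0],"angular":[0,0,0],"gripper":40},{"dp":[0,0,0],"angular":[0,0,0],"gripper":40},{"dp":[0,0,0],"angular":[0,0,0],"gripper":40},{"dp":[0,0,0],"angular":[0,0,0],"gripper":40},{"dp":[0,0,0],"angular":[0,0,0],"gripper":40}])

```text
clock: 21.35
position: [0.54, 0.1566, 0.0465]
ee_rot: [0.708, -0.01, 0.706, 0.027]
contact_force: [-0.5, 3.5, 2.4]
width: 0.0402
```

```bash
python3 -c "
from h import *
st()
im=get_image('top');pickle.dump(im,open('top4.pkl','wb'))
a=cv2.resize(im['image'][165:220,235:395],None,fx=5,fy=5,interpolation=cv2.INTER_CUBIC)
im=get_image('scene');pickle.dump(im,open('scene4.pkl','wb'))
b=cv2.resize(im['image'][225:325,265:425],None,fx=3,fy=3,interpolation=cv2.INTER_CUBIC)
c=np.zeros((600,800,3),np.uint8);c[:275,:800]=a;c[280:580,:480]=b
cv2.imwrite('pics/c4.png',c)"
```

```text
t 21.35 jig x -0.0467 y 0.3195 z 0.0465 | F jig x -0.32 y 3.50 z 2.36 | w 0.0402
tool y in jig 0.0121 0.9996 down 0.9997
```

View pics/c4.png

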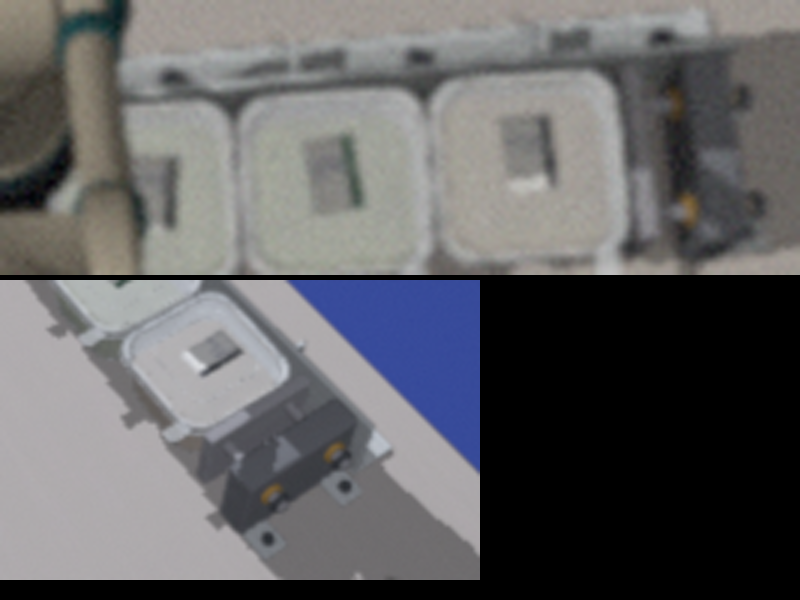

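All three tubs are closed up and flush. The right tub's rim (col 628) is within about 2 mm of the plate (col 632), with the spring not loaded yet. I'll press in small steps.

>>> arm_command(series=[{"dp":[0,-0.025,0],"angular":[0,0,0],"gripper":40},{"dp":[0,-0.025,0],"angular":[0,0,0],"gripper":40},{"dp":[0,0,0],"angular":[0,0,0],"gripper":40},{"dp":[0,0,0],"angular":[0,0,0],"gripper":40},{"dp":[0,0,0],"angular":[0,0,0],"gripper":40},{"dp":[0,0,0],"angular":[0,0,0],"gripper":40},{"dp":[0,0,0],"angular":[0,0,0],"gripper":40},{"dp":[0,0,0],"angular":[0,0,0],"gripper":40}])

```text
clock: 22.45
position: [0.5402, 0.1539, 0.0465]
ee_rot: [0.708, -0.007, 0.706, 0.028]
contact_force: [-1.3, 3.3, 2.3]
width: 0.0397
```

```bash
python3 -c "
from h import *
st()"
```

```text
t 22.45 jig x -0.0466 y 0.3167 z 0.0465 | F jig x -1.11 y 3.36 z 2.26 | w 0.0397
tool y in jig 0.014 0.9995 down 0.9995
```

>>> arm_command(series=[{"dp":[0,-0.025,0],"angular":[0,0,0],"gripper":40},{"dp":[0,-0.025,0],"angular":[0,0,0],"gripper":40},{"dp":[0,0,0],"angular":[0,0,0],"gripper":40},{"dp":[0,0,0],"angular":[0,0,0],"gripper":40},{"dp":[0,0,0],"angular":[0,0,0],"gripper":40},{"dp":[0,0,0],"angular":[0,0,0],"gripper":40},{"dp":[0,0,0],"angular":[0,0,0],"gripper":40},{"dp":[0,0,0],"angular":[0,0,0],"gripper":40}])

```text
clock: 23.45
position: [0.5404, 0.152, 0.0466]
ee_rot: [0.708, -0.003, 0.706, 0.03]
contact_force: [-1.4, 4.5, 1.8]
width: 0.04
```

```bash
python3 -c "
from h import *
st()"
```

```text
t 23.45 jig x -0.0466 y 0.3148 z 0.0466 | F jig x -1.07 y 4.62 z 1.83 | w 0.0400
tool y in jig 0.0164 0.9991 down 0.9993
```

>>> arm_command(series=[{"dp":[0,-0.03,0],"angular":[-0.005,0,-0.01],"gripper":40},{"dp":[0,-0.03,0],"angular":[-0.005,0,-0.01],"gripper":40},{"dp":[0,-0.03,0],"angular":[0,0,0],"gripper":40},{"dp":[0,-0.03,0],"angular":[0,0,0],"gripper":40},{"dp":[0,0,0],"angular":[0,0,0],"gripper":40},{"dp":[0,0,0],"angular":[0,0,0],"gripper":40},{"dp":[0,0,0],"angular":[0,0,0],"gripper":40},{"dp":[0,0,0],"angular":[0,0,0],"gripper":40}])

```text
clock: 24.45
position: [0.5401, 0.1484, 0.0464]
ee_rot: [0.708, -0.009, 0.706, 0.028]
contact_force: [0.1, 5.1, 1.8]
width: 0.0399
```

```bash
python3 -c "
from h import *
st();print(R()[:,0].round(3))"
```

```text
t 24.45 jig x -0.0472 y 0.3113 z 0.0464 | F jig x 0.39 y 5.06 z 1.83 | w 0.0399
tool y in jig 0.0112 0.9996 down 0.9996
[ 0.003  0.026 -1.   ]
```

>>> arm_command(series=[{"dp":[0,-0.03,0],"angular":[-0.003,0,-0.008],"gripper":40},{"dp":[0,-0.03,0],"angular":[-0.003,0,-0.008],"gripper":40},{"dp":[0,-0.03,0],"angular":[0,0,-0.004],"gripper":40},{"dp":[0,-0.03,0],"angular":[0,0,-0.004],"gripper":40},{"dp":[0,-0.03,0],"angular":[0,0,-0.004],"gripper":40},{"dp":[0,-0.02,0],"angular":[0,0,0],"gripper":40},{"dp":[0,-0.02,0],"angular":[0,0,0],"gripper":40},{"dp":[0,-0.02,0],"angular":[0,0,0],"gripper":40}])

```text
clock: 25.45
position: [0.54, 0.1453, 0.0463]
ee_rot: [0.709, -0.009, 0.705, 0.025]
contact_force: [-1.8, 12.2, 1.7]
width: 0.0397
```

```bash
python3 -c "
from h import *
st();print(R()[:,0].round(3))"
```

```text
t 25.45 jig x -0.0474 y 0.3082 z 0.0463 | F jig x -0.97 y 12.33 z 1.70 | w 0.0397
tool y in jig 0.0165 0.9996 down 0.9997
[ 0.005  0.022 -1.   ]
```

```bash
python3 -c "
from h import *
st()
im=get_image('top');pickle.dump(im,open('top5.pkl','wb'))
im2=pickle.load(open('top.pkl','rb'))
c=np.zeros((600,800,3),np.uint8)
for i,(a) in enumerate((im2,im)): c[:300,i*400:i*400+400]=cv2.resize(a['image'][165:219,340:394][:, :],(400,300),interpolation=cv2.INTER_CUBIC)
f=lambda a:cv2.resize(a['image'][248:318,325:405],(400,300),interpolation=cv2.INTER_CUBIC)
c[300:,:400]=f(pickle.load(open('scene.pkl','rb')));b=get_image('scene');pickle.dump(b,open('scene5.pkl','wb'));c[300:,400:]=f(b)
cv2.imwrite('pics/c5.png',c);st()"
```

```text
t 25.45 jig x -0.0474 y 0.3082 z 0.0463 | F jig x -0.97 y 12.33 z 1.70 | w 0.0397
tool y in jig 0.0165 0.9996 down 0.9997
t 25.55 jig x -0.0474 y 0.3082 z 0.0463 | F jig x -1.04 y 12.42 z 1.05 | w 0.0400
tool y in jig 0.0166 0.9996 down 0.9997
```

View pics/c5.png

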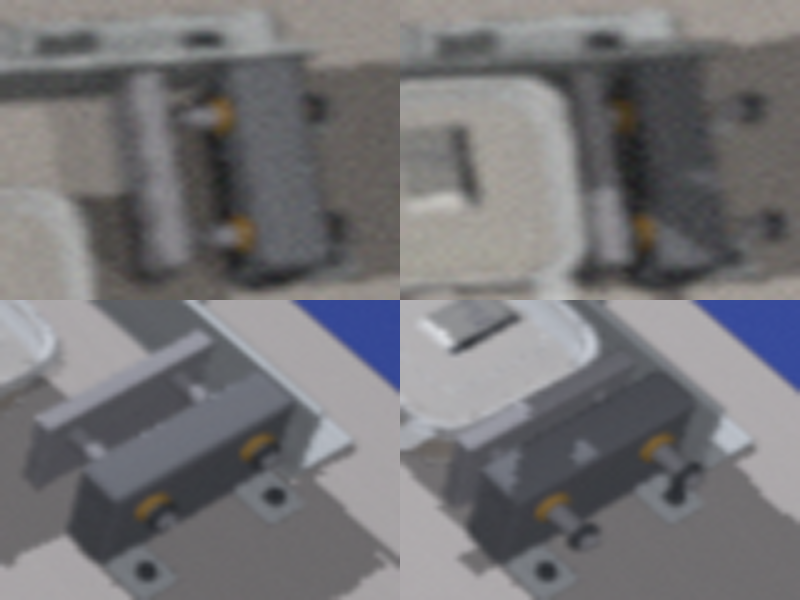

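```bash
python3 - <<'E'
from h import *
L=lambda n:pickle.load(open(n,"rb"))
S0,S5,T0,T5=L("scene.pkl"),L("scene5.pkl"),L("top.pkl"),L("top5.pkl")
def sc(U,V):return (325+(U+.5)/5-.5,248+(V-300+.5)/4.286-.5)
def tp(U,V):return (340+(U+.5)/7.407-.5,165+(V+.5)/5.556-.5)
for a,b in [((165,520),(185,537)),((265,457),(288,475))]:
    print("scene nut",jig(cast(S0,sc(*a),.035)),jig(cast(S5,sc(*b),.035)))
for a,b,z in [((316,107),(350,107),.035),((337,225),(372,225),.035),((185,255),(232,255),.064),((160,75),(205,75),.064)]:
    print("top",jig(cast(T0,tp(*a),z)),jig(cast(T5,tp(*b),z)))
print("tub right edge now",jig(cast(T5,tp(182,180),.057)),"plate face rest",jig(cast(T0,tp(128,180),.064)))
print("housing edge",jig(cast(T5,tp(245,165),.07)),jig(cast(T0,tp(238,165),.07)),"plate back",jig(cast(T5,tp(218,165),.064)),jig(cast(T0,tp(175,165),.064)))
E
```

```text
scene nut [-0.076  -0.0723] [-0.0751 -0.0842]
scene nut [-0.0154 -0.0694] [-0.0143 -0.0828]
top [-0.0176 -0.0773] [-0.0186 -0.09  ]
top [-0.0781 -0.0776] [-0.0792 -0.0905]
top [-0.0944 -0.0136] [-0.0957 -0.0305]
top [-0.0045 -0.0148] [-0.0058 -0.0312]
tub right edge now [-0.0559 -0.0183] plate face rest [-0.0559  0.0027]
housing edge [-0.0532 -0.039 ] [-0.053  -0.0365] plate back [-0.0511 -0.0307] [-0.0499 -0.0151]
```

```bash
python3 - <<'E'
from h import *
im=pickle.load(open("top5.pkl","rb"))
cv2.imwrite("pics/c6.png",cv2.resize(im["image"][165:235,255:385],(780,420),interpolation=cv2.INTER_CUBIC))
E
```

```text
(no output)
```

View pics/c6.png

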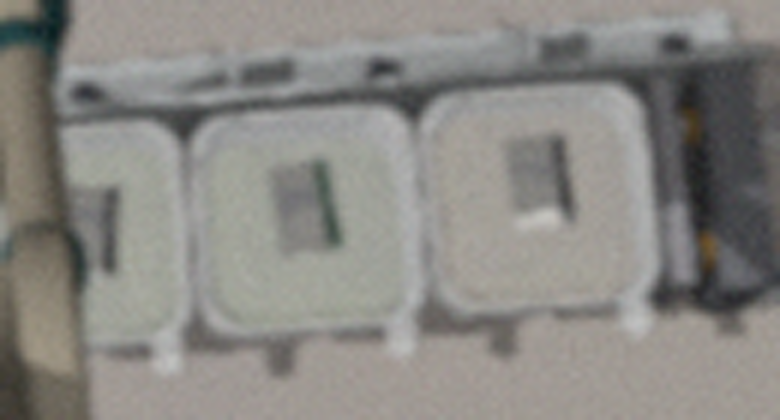

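```bash
python3 - <<'E'
from h import *
im=pickle.load(open("top5.pkl","rb"))
q=lambda U,V,z:jig(cast(im,(255+(U+.5)/6-.5,165+(V+.5)/6-.5),z))
for n,ps in dict(back=[(130,123),(235,112),(370,101),(460,93),(610,80)],front=[(120,345),(230,335),(370,322),(460,313),(600,303)]).items(): print(n,[q(*p,.057) for p in ps])
print("gaps",[q(*p,.055) for p in [(185,230),(195,230),(415,210),(428,210),(655,190)]],"fence",[q(*p,.066) for p in [(130,112),(700,67)]])
E
```

```text
back [array([-0.0042,  0.216 ]), array([-0.0028,  0.1682]), array([-0.0024,  0.1067]), array([-0.0018,  0.0656]), array([-0.0011, -0.003 ])]
front [array([-0.1057,  0.2281]), array([-0.105 ,  0.1789]), array([-0.104 ,  0.1162]), array([-0.1031,  0.0758]), array([-0.1034,  0.013 ])]
gaps [array([-0.0552,  0.1951]), array([-0.0555,  0.1906]), array([-0.0541,  0.091 ]), array([-0.0545,  0.0851]), array([-0.0533, -0.0179])] fence [array([-0.0015,  0.2157]), array([-0.0007, -0.0424])]
```

```bash
python3 - <<'E'
from h import *
L=lambda n:pickle.load(open(n,"rb"))
for n,pts,z in (("scene",[(357.5,299.5),(377.5,285)],.035),("top",[(382.5,184),(385.5,205.5)],.035)):
    A,B=L(n+".pkl"),L(n+"5.pkl");k=8
    up=lambda a:cv2.resize(cv2.cvtColor(a["image"],cv2.COLOR_BGR2GRAY),None,fx=k,fy=k,interpolation=cv2.INTER_CUBIC)
    a,b=up(A),up(B);h=3 if n=="scene" else 3
    for u,v in pts:
        x,y=int(u*k),int(v*k);t=a[y-h*k:y+h*k,x-h*k:x+h*k]
        X0,Y0=x-h*k-2*k,y-h*k-3*k;w=b[Y0:Y0+(2*h+8)*k,X0:X0+(2*h+10)*k]
        _,s,_,m=cv2.minMaxLoc(cv2.matchTemplate(w,t,cv2.TM_CCOEFF_NORMED))
        du,dv=(X0+m[0]-(x-h*k))/k,(Y0+m[1]-(y-h*k))/k
        print(n,round(s,2),du,dv,(jig(cast(B,(u+du,v+dv),z))-jig(cast(A,(u,v),z)))*1000)
st()
E
```

```text
scene 0.87 4.625 4.375 [  1.3 -13.3]
scene 0.97 4.625 4.625 [  0.5 -14.1]
top 0.95 4.75 -0.125 [ -0.7 -13.1]
top 0.94 5.0 -0.25 [ -0.4 -13.8]
t 25.55 jig x -0.0474 y 0.3082 z 0.0463 | F jig x -1.04 y 12.42 z 1.05 | w 0.0400
tool y in jig 0.0166 0.9996 down 0.9997
```

```bash
python3 -c "
from h import *
st();print(sign_off())"
```

```text
t 25.55 jig x -0.0474 y 0.3082 z 0.0463 | F jig x -1.04 y 12.42 z 1.05 | w 0.0400
tool y in jig 0.0166 0.9996 down 0.9997
the job is handed in; nothing more can be done
None
```

The three tubs are in one closed row against the fence, and the arm is still pushing the left-hand tub with about 12.4 N. I pushed each tub to the fence in turn, slid the row along to the stop, and pressed the plate in. I handed in at 25.6 s.

**Plate travel:** tracking the stop's two pin nuts in both cameras gave about 13–14 mm pressed in, slightly past halfway. The push less about 3.5 N of friction gave about 12.5 mm.

**Checks that disagreed:** the visible plate edges, with changing shadows, read about 16 mm. The hand's travel since touching the plate read about 8 mm. I trusted the nuts and the force. All four readings are well short of the 24 mm where the plate bottoms.

**Row and fence:** the spacing between tubs measured 105–106 mm against a 105 mm rim, so they are closed up. The left tub's back edge read 2–3 mm from the fence line. The same drift showed when each tub was pressed against the fence, so I put it down to a small error in my estimate of the jig's angle.

**Other things:** all the tubs looked upright in the pictures. I did not re-measure the round tub, label roll, stamp or marker at the end, but the arm made no contact near any of them.

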